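# Take a sample plate out of the loading stand

### The job

Take the sample plate with the three round wells out of the loading stand and lay it gently, flat and wells up, in the middle of the steel tray, lengthways along the tray. It lies between rails, so first slide it along its lane until its end sticks out over the open end of the stand nearest the robot, then grip that end by its long sides and lift it clear. Leave the plate with the single long slot where it is.

Things in the scene. Friction and masses are not known exactly. Their poses are not given: they have to be found in the camera images.
- three_well_plate: The plate to move: flat bright steel, 120 x 50 x 6 mm, about 60 g, three round shallow wells (30 mm wide, 3 mm deep) in its top. Origin: centre of its underside; x along its length, y across, z up. Lies in either lane of the stand, x along the stand's x, near end 10 to 25 mm inside the stand's near end. Slides easily when its far end is pushed; tips off if over 60 mm of it sticks out.
- slot_plate: The plate to leave: same steel, size, axes and origin, but with one long straight-sided shallow slot (96 x 22 mm, 3 mm deep) in its top. It lies in the other lane.
- stand: Fixed aluminium stand 180 (x) x 132 (y) x 48 mm high. Origin: centre of its footprint, worktop height; its x is world x turned up to 0.3 rad. Deck top at z 40 mm; two lanes along x, 54 mm wide, centred at y +31 and -31 mm, open at both ends. Rails beside them, 8 mm wide, tops at z 48 mm, bar gripping the plates' sides. Deck and rails end at x -90 (near end) and +90 mm; free space beyond.
- steel_tray: Fixed shallow pressed steel tray, 346 (x, its length) x 262 (y) mm, with a rolled rim 20 mm high. Origin at the centre of its underside; the flat floor inside is 2 mm above it and 316 x 232 mm large. Empty; it stands to the robot's left of the stand, its length roughly away from the robot.
Not all that is in view belongs to the job. What is shaped like the three_well_plate but purple is not meant.

How it is judged:
By the outcome, as a careful person would: the job done as asked, in the order asked, and still so for the second after the job is handed in, with the robot touching nothing.
It also fails if it takes over 58 s, if anything falls off the work surface, if the arm or the gripper's body presses on something with over 40 N, if the wrist force passes 120 N, or if a joint passes its speed limit or range.

### The arm

A 6-joint arm with a two-finger parallel gripper is mounted at the origin on a cart in front of the work surface, level with it; the furniture and walls round the work are solid. World frame = base frame: x ahead of the robot, y to its left, z up, the work surface at z = 0. Lengths are in m, angles in rad, forces in N, time in s.
With the tool pointing down it reaches from about 0.35 to 0.775 m from the base axis. Payload 7.3 kg.
Tool frame: the origin (TCP) lies between the finger pads; the fingertips stand 25 mm ahead of it and the grasp point (between the pads) lies 6 mm ahead of it; y points along the fingers, z is the direction in which the jaws open and shut, and the axes are right-handed (so a half turn about y gives the same grasp; the last joint's range is limited). The gripper opens to 92 mm and grips with 3 to 60 N. Pads are 19 mm wide; open, the fingers measure 130 mm over their backs; the gripper's body (75 mm by 190 mm) begins 47 mm behind the grasp point.
Start: joints at [1.099, 0.342, 1.524, -0, 1.275, -0.146], TCP at [0.168, 0.497, 0.252] pointing down, gripper open.
Joint ranges: [-2.53, 2.53], [-0.77, 2.02], [0.04, 2.7], [-1, 4.14], [0.28, 2.66], [-3.11, 3.11]. Speed limits (rad/s): [2.57, 2.57, 3.14, 3.14, 3.14, 3.14].

### API

Orientations are given as [roll, pitch, yaw] about the fixed x, y, z axes, in that order (R = Rz(yaw) Ry(pitch) Rx(roll)).
In Python, from cell import sensors, read_camera, hand_in gives the robot as it stands. The module is installed in compiled form; this text tells all that it offers.
- The arm moves only by the tool send_rows, never from a script. Its argument "motion" is a list that holds one entry, the list of rows, each a list of 4 numbers: the shift along the tool's x, y, z in m, then the turn about the tool's y in degrees. In form: [[[tx, ty, tz, twist], ...]]. A call has 1 to 8 rows; each row is the pose to reach, as a shift and turn from the pose measured when the call began, along the tool's axes at that moment; what a row does not reach only later rows make up. A row lasts 1/10 s, in which the tool goes at most 50 mm and 8.59 degrees, less where a joint would pass 70% of its speed; a pose out of reach is approached as far as the arm can. A call with a gripper value outside its range is refused whole. "gripper" is the opening, from 0 (shut) to 1 (fully open), set as the call begins (left out, the last holds). The fingers move at their own pace and stop on an object; "grip_force" is the grip in N (left out, the last holds). Time passes only in rows, so rows that repeat a pose let the fingers close. It gives the time, the measured TCP pose, the force and the opening at its end, in the units of the state.
- sensors.observe(): the state, without advancing time (a new reading comes with each control period).
- read_camera(name): name is "scene" or "top"; returns a dict with "frame" (384x512x3 uint8, red, green, blue), "fx", "fy", "cx", "cy" (pixels), "extrinsics" (4x4, takes a point from world to camera coordinates). Camera axes: x right, y up, looking along -z (the intrinsics and any distortion apply to the point x, -y, -z); pixel columns grow to the right and rows downward; lengths in m; the calibration is good to about 2 mm. A picture is of the moment at which its call begins. There is no depth.
- hand_in(): hands the job in, once; it reports no verdict.
The state is a dict: "time": time; "qpos": joint angles; "qvel": joint speeds; "joint_efforts": joint torques, N m; "tool_pos": TCP position; "tool_rot": TCP orientation; "contact_force": force on the tool from outside, world axes, zero at the start; "torque": the same for the moment, N m; "opening": finger opening in m.
Only numpy, scipy, OpenCV 4.12 (cv2) and the standard library are available. Lean on these libraries where they do the work, as an engineer would, in place of code of your own. Each camera call takes 0.05 s, during which the arm holds its last target.

## Working session

There is one attempt and no reset: what is moved stays moved. The work goes in short steps, Python scripts to look and compute and a tool call to move; the robot and the scene stay as the last step left them, time stands still between calls to the robot, and variables do not carry over. Pictures are saved under pics/ and viewed, and the job is handed in when it is done.

Besides the shell and the picture viewer there is one more tool, called after "Emit:" as a command line: name --argument value ..., lists and objects as JSON in quotes. send_rows: Moves the arm, as the interface text tells. Its arguments: {"type":"object","properties":{"motion":{"type":"array"},"gripper":{"type":"number"},"grip_force":{"type":"number"}},"required":["motion"]}

```bash
mkdir -p pics; python3 - <<'E'
from cell import sensors, read_camera
import cv2,json
s=sensors.observe();print({k:(v if not hasattr(v,'tolist') else v.tolist()) for k,v in s.items()})
for n in("scene","top"):
    c=read_camera(n);cv2.imwrite(f"pics/{n}0.png",c["frame"][:,:,::-1])
    print(n,[k for k in c],c["fx"],c["fy"],c["cx"],c["cy"],c["extrinsics"])
E
```

```text
{'time': 0.0, 'qpos': [1.0989839069713339, 0.342724109647245, 1.5250228612031265, 8.826123478067479e-07, 1.2754031199061826, -0.1460205370151326], 'qvel': [-0.00036072105165716644, -0.0004949837802026277, -0.0014609997272779216, -0.0013875695911752075, -0.0026464024138431845, -0.001286785162265554], 'joint_efforts': [-0.0006575559382326901, -43.12479257583618, -24.421725869178772, 0.07162427064031363, 0.05593246780335903, -8.646645255794283e-05], 'tool_pos': [0.16784850402988652, 0.4970515239582545, 0.25104217876630114], 'tool_rot': [-1.5723370668326897, 0.00022744541747687919, -0.3257923156257534], 'contact_force': [0.5724185490591658, 0.43789569959054836, 0.35718958817554536], 'torque': [-0.010722733533197868, 0.004979017994146097, -0.02006151029777115], 'opening': 0.09206686670298825}
scene ['frame', 'fx', 'fy', 'cx', 'cy', 'extrinsics'] 407.74248433773295 407.74248433773295 253.5920152959337 195.40978203239993 [[ 0.865267   -0.50125814  0.00730068 -0.41095614]
 [ 0.38979815  0.68188063  0.61894766 -0.21760755]
 [-0.31523075 -0.53270919  0.7853983  -0.84862285]
 [ 0.          0.          0.          1.        ]]
top ['frame', 'fx', 'fy', 'cx', 'cy', 'extrinsics'] 353.2756942937945 353.2756942937945 251.72723978698426 191.6841278191429 [[-9.96317388e-04 -9.99913616e-01 -1.31060158e-02  2.95479281e-02]
 [ 9.84889862e-01 -3.25086807e-03  1.73151352e-01 -4.75394885e-01]
 [-1.73179001e-01 -1.27354684e-02  9.84808023e-01 -8.58840301e-01]
 [ 0.00000000e+00  0.00000000e+00  0.00000000e+00  1.00000000e+00]]
```

View pics/scene0.png

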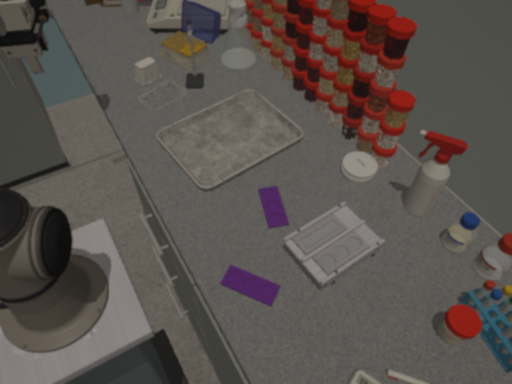

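View pics/top0.png

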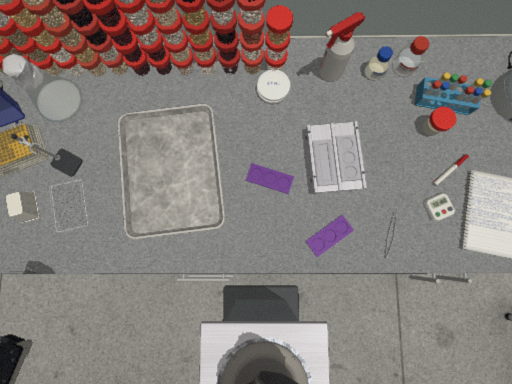

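The top view shows the stand at about (337,157). The plate in its right lane, at (349,155), appears to have wells, and the one in the left lane, at (325,160), appears to have a slot. The purple decoys are at (270,178) and (330,235), and the tray is at (171,170). I'll check this in a crop.

```bash
cat > h.py <<'E'
import numpy as np,cv2
def uvcam(c,P):
    P=np.atleast_2d(P);E=np.array(c["extrinsics"]);q=P@E[:3,:3].T+E[:3,3]
    return np.c_[c["cx"]+c["fx"]*q[:,0]/-q[:,2], c["cy"]+c["fy"]*(-q[:,1])/-q[:,2]]
def ray(c,uv,z):
    E=np.array(c["extrinsics"]);R=E[:3,:3];o=-R.T@E[:3,3]
    d=R.T@np.array([(uv[0]-c["cx"])/c["fx"],-(uv[1]-c["cy"])/c["fy"],-1]);return o+d*(z-o[2])/d[2]
def crop(c,x0,y0,x1,y1,k,name):
    f=c["frame"][y0:y1,x0:x1,::-1];cv2.imwrite(name,cv2.resize(f,None,fx=k,fy=k,interpolation=cv2.INTER_CUBIC))
E
python3 - <<'E'
from h import *
from cell import read_camera
t=read_camera("top");s=read_camera("scene")
crop(t,295,110,375,200,6,"pics/t1.png");crop(s,275,195,395,295,6,"pics/s1.png")
print(ray(t,(118,110),.02),ray(t,(213,105),.02),ray(t,(223,230),.02),ray(t,(124,237),.02))
E
```

```text
[0.70741833 0.39453689 0.02      ] [0.7201765  0.13442946 0.02      ] [0.37971652 0.10260641 0.02      ] [0.36229504 0.35667593 0.02      ]
```

View pics/t1.png

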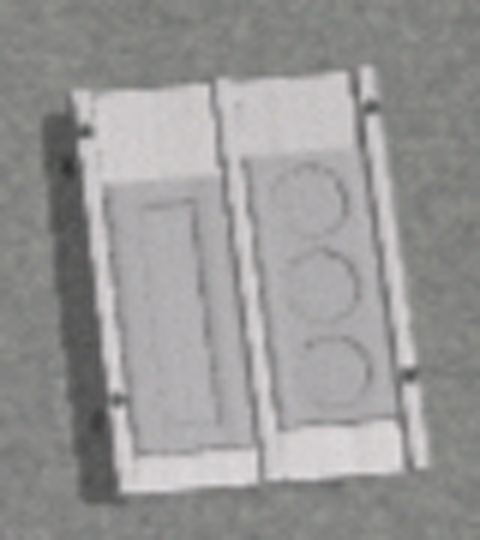

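View pics/s1.png

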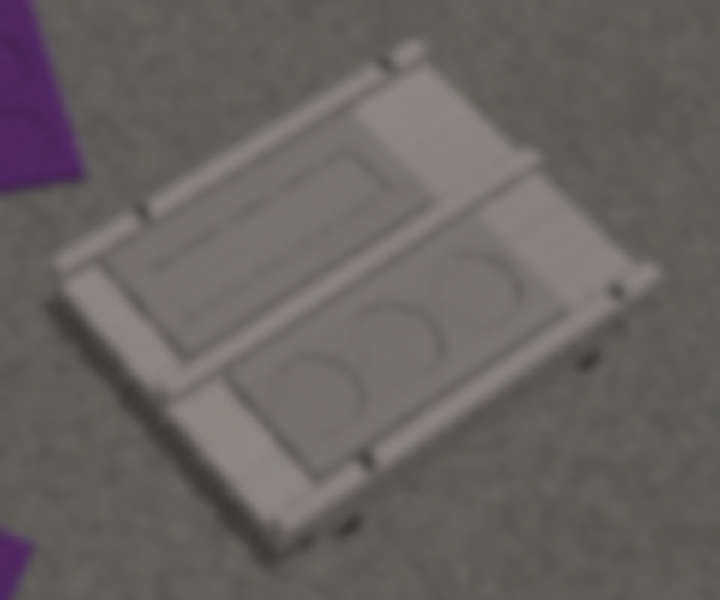

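The three-well plate is in the right lane: its wells are at crop (310,200), (322,285) and (335,368). The slot plate is in the left lane. Next I'll fit the stand and tray poses.

```bash
cat > fit.py <<'E'
from h import *
from cell import read_camera
from scipy.optimize import least_squares
t=read_camera("top");s=read_camera("scene")
def tf(p,L):
    L=np.atleast_2d(L);c,n=np.cos(p[2]),np.sin(p[2]);return np.c_[p[0]+c*L[:,0]-n*L[:,1],p[1]+n*L[:,0]+c*L[:,1],L[:,2]]
def un(a,o,k=6): return (np.array(a)+.5)/k-.5+np.array(o)
if __name__=="__main__":
    T=lambda a:un(a,(295,110)); S=lambda a:un(a,(275,195))
    C=np.array([[.09,.066,.048],[.09,-.066,.048],[-.09,-.066,.048],[-.09,.066,.048]])
    ut=T([(72,92),(373,66),(428,466),(120,488)]);us=S([(425,42),(660,268),(278,525),(55,262)])
    r=lambda p:np.r_[uvcam(t,tf(p,C))-ut,uvcam(s,tf(p,C))-us].ravel()
    q=least_squares(r,[.55,-.17,.1],loss='soft_l1');st=q.x;print("stand",st,r(st).reshape(-1,2).round(1).tolist())
    D=np.array([[.06,.025,.046],[.06,-.025,.046],[-.06,-.025,.046],[-.06,.025,.046]])
    pt=T([(243,157),(355,150),(397,415),(280,424)]);ps=S([(485,215),(570,310),(318,480),(232,375)])
    r2=lambda p:np.r_[uvcam(t,tf(p,D))-pt,uvcam(s,tf(p,D))-ps].ravel()
    q=least_squares(r2,[st[0],st[1]-.03,st[2]],loss='soft_l1');pl=q.x;print("plate",pl,r2(pl).reshape(-1,2).round(1).tolist())
    d=pl[:2]-st[:2];c,n=np.cos(st[2]),np.sin(st[2]);print("plate in stand",c*d[0]+n*d[1],-n*d[0]+c*d[1])
    def draw(cam,items,name,box,k):
        x0,y0,x1,y1=box;im=cv2.resize(cam["frame"][y0:y1,x0:x1,::-1],None,fx=k,fy=k,interpolation=cv2.INTER_CUBIC)
        for p,L,col in items:
            uv=(uvcam(cam,tf(p,L))-[x0,y0]+.5)*k-.5
            cv2.polylines(im,[np.round(uv).astype(int)],True,col,1)
        cv2.imwrite(name,im)
    it=[(st,C,(0,0,255)),(pl,D,(0,255,0))]
    draw(t,it,"pics/ft.png",(295,110,375,200),6);draw(s,it,"pics/fs.png",(275,195,395,295),6)
    crop(t,105,95,235,245,4,"pics/tt.png");crop(s,145,80,315,195,4,"pics/ts.png")
E
python3 fit.py
```

```text
stand [ 0.56855536 -0.18779693  0.07556985] [[0.0, -0.9], [0.2, -0.4], [0.2, 0.4], [-0.6, 0.8], [-1.2, -1.1], [0.7, 1.0], [1.2, 0.8], [-0.9, -1.2]]
plate [ 0.56432044 -0.22025305  0.07745575] [[0.8, -0.2], [1.3, -0.6], [0.4, 0.3], [0.3, 0.3], [-1.4, -0.6], [0.4, -0.4], [0.3, -0.4], [-0.9, -0.5]]
plate in stand -0.0066731954074796904 -0.03204376098816885
```

```bash
python3 -c "
import cv2,numpy as np
a=cv2.imread('pics/ft.png');b=cv2.imread('pics/fs.png');b=cv2.resize(b,(310*2//2+0,258));a=cv2.resize(a,(480,540));cv2.imwrite('pics/ft2.png',a)"
```

```text
(no output)
```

View pics/ft.png

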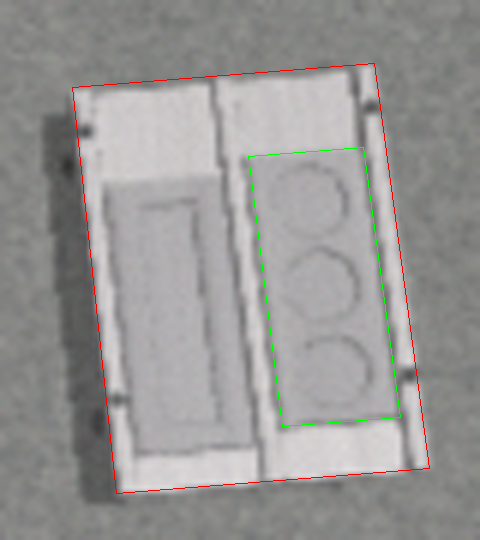

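View pics/fs.png

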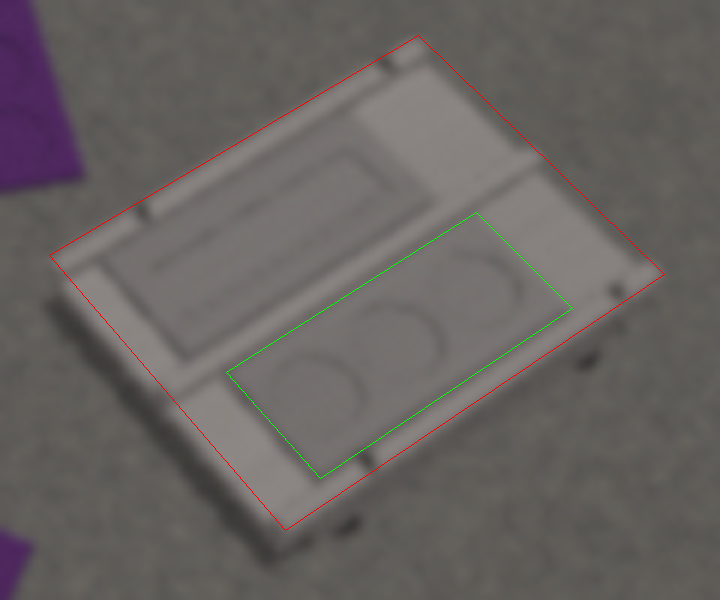

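View pics/tt.png

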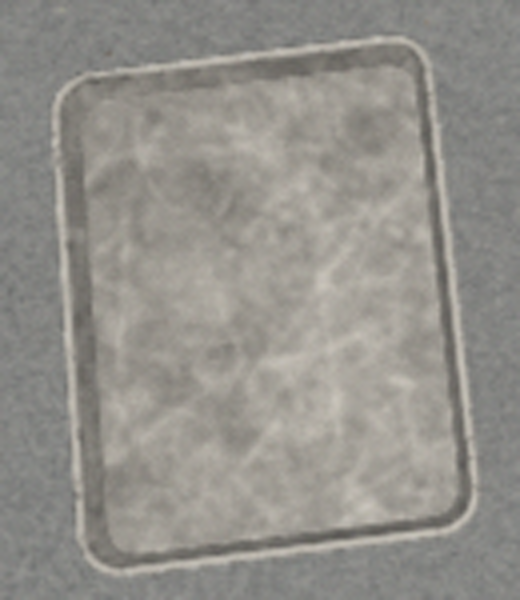

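View pics/ts.png

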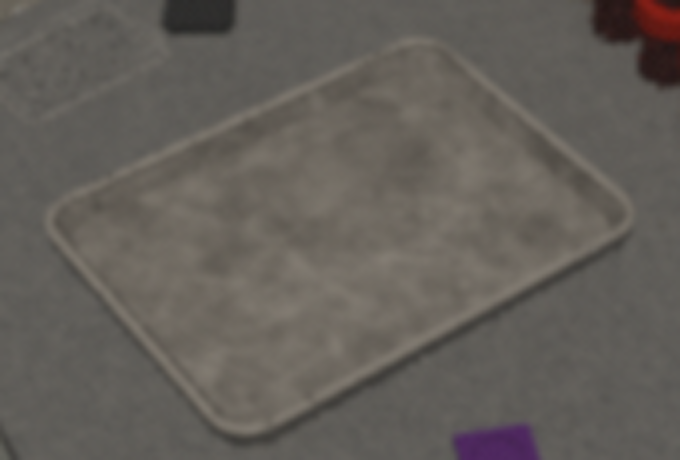

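The overlay matches in both views, with the plate's near end about 23 mm inside the stand. Next is the tray fit and the push geometry.

```bash
cat > fit2.py <<'E'
from fit import *
from cell import sensors
T=lambda a:un(a,(105,95),4); S=lambda a:un(a,(145,80),4)
# edges: left(+y), right(-y), far(+x), near(-x); points backprojected to z
def w(cam,f,a): return [ray(cam,p,.018)[:2] for p in f(a)]
et=[w(t,T,a) for a in ([(55,130),(68,330),(82,530)],[(430,70),(452,280),(475,490)],[(90,78),(245,57),(400,40)],[(110,572),(280,551),(450,528)])]
es=[w(s,S,a) for a in ([(70,195),(230,120),(390,45)],[(270,432),(445,335),(620,235)],[(450,48),(540,117),(625,190)],[(52,240),(135,335),(215,425)])]
def res(p,E):
    c,n=np.cos(p[2]),np.sin(p[2]);o=[]
    for i,e in enumerate(E):
        for q in e:
            d=q-p[:2];x=c*d[0]+n*d[1];y=-n*d[0]+c*d[1]
            o.append([y-.131,y+.131,x-.173,x+.173][i])
    return np.array(o)
for E in (et,es,[a+b for a,b in zip(et,es)]):
    q=least_squares(res,[.54,.25,0],args=(E,));print(q.x.round(4),(res(q.x,E)*1000).round(1).tolist())
st=np.array([.5685,-.1880,.0765])
o=sensors.observe();print(o["tool_pos"],o["tool_rot"])
from scipy.spatial.transform import Rotation as R
M=R.from_euler("xyz",o["tool_rot"]).as_matrix();print(M.round(3))
for x in(.073,):
    print(tf(st,[x,-.031,.0]))
E
python3 fit2.py
```

```text
[0.5419 0.2469 0.1236] [-2.3, -2.6, -3.6, 2.1, 3.1, 3.4, -4.8, -3.4, -5.0, 4.3, 4.0, 4.9]
[0.543  0.2464 0.1304] [1.2, 1.1, 1.0, -0.8, -1.8, -0.7, -0.0, 3.2, 0.7, -1.0, -1.5, -1.4]
[0.5424 0.2466 0.1269] [-2.4, -2.3, -2.9, 0.4, 0.8, 1.2, 2.0, 3.4, 4.2, -1.6, -2.2, -0.6, -5.0, -3.9, -5.8, 0.1, 3.8, 1.5, 4.1, 3.5, 4.1, -0.8, -1.0, -0.5]
[0.16798896 0.4973551  0.25161789] [-1.57096634e+00  6.42736872e-05 -3.25836490e-01]
[[ 0.947 -0.     0.32 ]
 [-0.32  -0.     0.947]
 [-0.    -1.    -0.   ]]
[[ 0.64365568 -0.21333028  0.        ]]
```

```bash
cat > d.py <<'E'
import sys,numpy as np
from cell import sensors
from scipy.spatial.transform import Rotation as R
o=sensors.observe();M=R.from_euler("xyz",o["tool_rot"]).as_matrix();p=np.array(o["tool_pos"])
yaw=np.arctan2(M[1,0],M[0,0])
x,y,z,a=map(float,sys.argv[1:5])
print("t",o["time"],"pos",p.round(4),"yaw",round(yaw,4),"F",np.round(o["contact_force"],1),"open",round(o["opening"],4))
print("shift",(M.T@(np.array([x,y,z])-p)).round(4),"twist",round(-np.degrees(a-yaw),2))
E
python3 d.py .6437 -.2133 .15 .0765
```

```text
t 0.4 pos [0.168  0.4974 0.2516] yaw -0.3258 F [ 0.9  0.3 -0. ] open 0.092
shift [ 0.6782  0.1017 -0.521 ] twist -23.05
```

Emit:
send_rows --motion '[[[0.678,0,-0.521,-23.05],[0.678,0,-0.521,-23.05],[0.678,0,-0.521,-23.05],[0.678,0,-0.521,-23.05],[0.678,0,-0.521,-23.05],[0.678,0,-0.521,-23.05],[0.678,0,-0.521,-23.05],[0.678,0,-0.521,-23.05]]]' --gripper 0 --grip_force 10

```text
time: 1.2
tool_pos: [0.3848, 0.1736, 0.2521]
tool_rot: [-1.571, -0.001, 0.077]
contact_force: [0.7, 0.3, -0.8]
opening: 0.0325
```

```bash
python3 d.py .6437 -.2133 .25 .0765
```

```text
t 1.2 pos [0.3848 0.1736 0.2521] yaw 0.0766 F [ 0.7  0.3 -0.8] open 0.0325
shift [ 0.2286  0.0023 -0.4056] twist 0.0
```

Emit:
send_rows --motion '[[[0.229,0,-0.4055,0],[0.229,0,-0.4055,0],[0.229,0,-0.4055,0],[0.229,0,-0.4055,0],[0.229,0,-0.4055,0],[0.229,0,-0.4055,0],[0.229,0,-0.4055,0],[0.229,0,-0.4055,0]]]'

```text
time: 2.0
tool_pos: [0.6073, -0.1589, 0.2521]
tool_rot: [-1.571, -0.001, 0.076]
contact_force: [0.6, 0.6, -0.2]
opening: 0.0006
```

```bash
python3 d.py .6437 -.2133 .10 .0765
```

```text
t 2.0 pos [ 0.6073 -0.1589  0.2521] yaw 0.0763 F [ 0.6  0.6 -0.2] open 0.0006
shift [ 0.032   0.1522 -0.0571] twist -0.01
```

Emit:
send_rows --motion '[[[0.032,0.02,-0.057,0],[0.032,0.06,-0.057,0],[0.032,0.1,-0.057,0],[0.032,0.14,-0.057,0],[0.032,0.152,-0.057,0],[0.032,0.152,-0.057,0]]]'

```text
time: 2.6
tool_pos: [0.6428, -0.2128, 0.0983]
tool_rot: [-1.569, 0.003, 0.076]
contact_force: [-1.0, 0.7, 0.8]
opening: 0.0007
```

```bash
python3 d.py .6437 -.2133 .0685 .0765; python3 - <<'E'
from h import *
from cell import read_camera
t=read_camera("top");s=read_camera("scene")
a=cv2.resize(t["frame"][90:210,280:400,::-1],(400,400));b=cv2.resize(s["frame"][180:300,275:395,::-1],(400,400))
cv2.imwrite("pics/p1.png",np.hstack([a,b]))
E
```

```text
t 2.6 pos [ 0.6428 -0.2128  0.0983] yaw 0.0763 F [-1.   0.7  0.8] open 0.0007
shift [ 0.0009  0.0298 -0.0006] twist -0.01
```

View pics/p1.png

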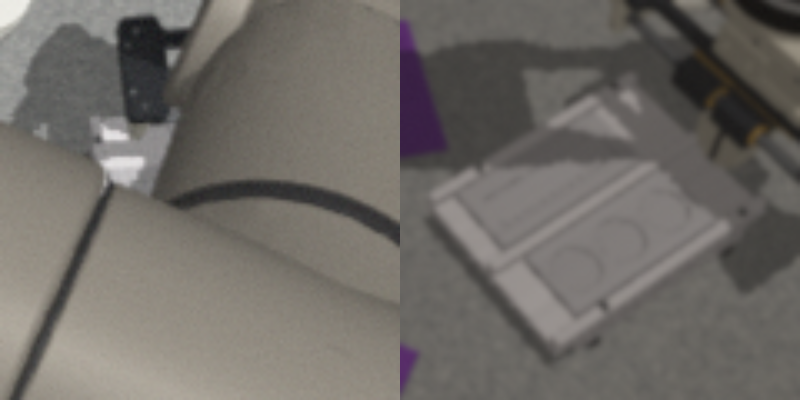

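The top view is blocked by the arm. The scene view shows the closed fingers, at (715,140) in this composite, hovering above the far end of the wells lane. I'll lower them.

Emit:
send_rows --motion '[[[0.001,0.012,0,0],[0.001,0.022,0,0],[0.001,0.028,0,0],[0.001,0.0295,0,0],[0.001,0.0295,0,0]]]'

```text
time: 3.2
tool_pos: [0.6458, -0.2134, 0.0725]
tool_rot: [-1.572, -0.003, 0.077]
contact_force: [0.0, -0.7, -1.9]
opening: 0.0006
```

```bash
python3 d.py .6437 -.2133 .0685 .0765; python3 - <<'E'
from h import *
from cell import read_camera
s=read_camera("scene")
cv2.imwrite("pics/p2.png",cv2.resize(s["frame"][180:300,275:395,::-1],(600,600),interpolation=cv2.INTER_CUBIC))
E
```

```text
t 3.2 pos [ 0.6458 -0.2134  0.0725] yaw 0.0766 F [ 0.  -0.7 -1.9] open 0.0006
shift [-0.0021  0.004   0.0003] twist 0.01
```

View pics/p2.png

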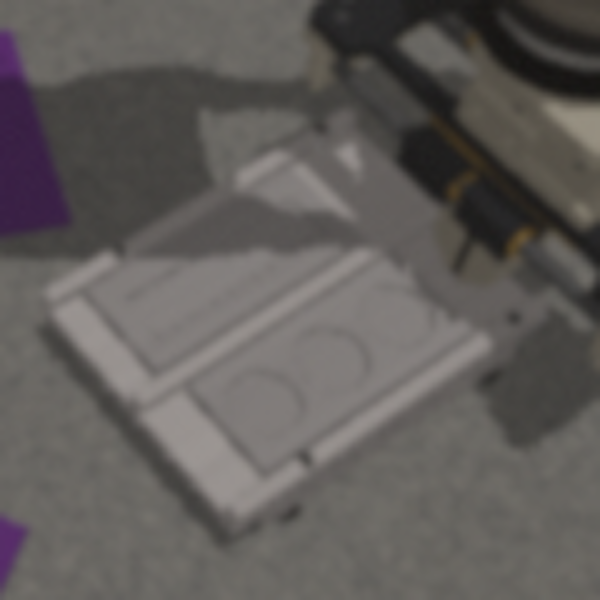

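Emit:
send_rows --motion '[[[-0.002,0.004,0,0],[-0.002,0.004,0,0],[-0.002,0.004,0,0]]]'

```text
time: 3.55
tool_pos: [0.6439, -0.2137, 0.0688]
tool_rot: [-1.572, -0.004, 0.077]
contact_force: [0.3, -0.3, 0.1]
opening: 0.0007
```

Emit:
send_rows --motion '[[[0,0.0017,0,0],[0,0.0017,0,0],[-0.003,0.0017,0,0],[-0.007,0.0017,0,0],[-0.011,0.0017,0,0],[-0.015,0.0017,0,0],[-0.019,0.0017,0,0],[-0.023,0.0017,0,0]]]'

```text
time: 4.35
tool_pos: [0.6206, -0.2156, 0.0671]
tool_rot: [-1.572, -0.004, 0.076]
contact_force: [-0.5, 0.2, 0.2]
opening: 0.0005
```

```bash
python3 d.py .6437 -.2133 .067 .0765; python3 - <<'E'
from h import *
from cell import read_camera
s=read_camera("scene")
cv2.imwrite("pics/p3.png",cv2.resize(s["frame"][180:300,275:395,::-1],(600,600),interpolation=cv2.INTER_CUBIC))
E
```

```text
t 4.35 pos [ 0.6206 -0.2156  0.0671] yaw 0.0764 F [-0.5  0.2  0.2] open 0.0005
shift [0.0232 0.0002 0.0005] twist -0.01
```

View pics/p3.png

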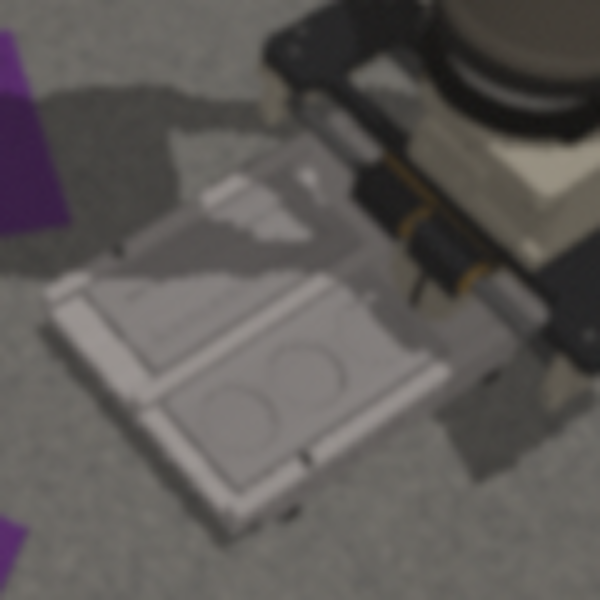

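The plate is sliding. Its near edge now runs from (165,408) to (240,488) in the crop. I'll measure that.

```bash
cat > nl.py <<'E'
from fit import *
def loc(uv,z,st=(.5685,-.188,.0765)):
    w=ray(s,uv,z);d=w[:2]-np.array(st[:2]);c,n=np.cos(st[2]),np.sin(st[2]);return (c*d[0]+n*d[1],-n*d[0]+c*d[1])
E
python3 - <<'E'
from nl import *
for a,z in (((165,408),.046),((240,488),.046),((140,400),.048),((225,525),.048)): print(loc(un(a,(275,180),5),z))
E
```

```text
(np.float64(-0.0819856764793941), np.float64(-0.00996257846088093))
(np.float64(-0.08001945431383899), np.float64(-0.056053140420032226))
(np.float64(-0.08916822590765083), np.float64(-0.0018231434910203157))
(np.float64(-0.09662946811389721), np.float64(-0.06581953076356854))
```

Emit:
send_rows --motion '[[[-0.005,0,0,0],[-0.01,0,0,0],[-0.015,0,0,0],[-0.02,0,0,0],[-0.025,0,0,0],[-0.03,0,0,0],[-0.035,0,0,0],[-0.038,0,0,0]]]'

```text
time: 5.3
tool_pos: [0.5823, -0.2185, 0.0671]
tool_rot: [-1.572, -0.003, 0.076]
contact_force: [0.4, -0.1, -0.1]
opening: 0.001
```

```bash
python3 d.py .5638 -.2195 .067 .0765; python3 - <<'E'
from h import *
from cell import read_camera
s=read_camera("scene")
cv2.imwrite("pics/p4.png",cv2.resize(s["frame"][190:310,255:375,::-1],(600,600),interpolation=cv2.INTER_CUBIC))
E
```

```text
t 5.3 pos [ 0.5823 -0.2185  0.0671] yaw 0.0761 F [ 0.4 -0.1 -0.1] open 0.001
shift [-0.0185 -0.      0.0004] twist -0.02
```

View pics/p4.png

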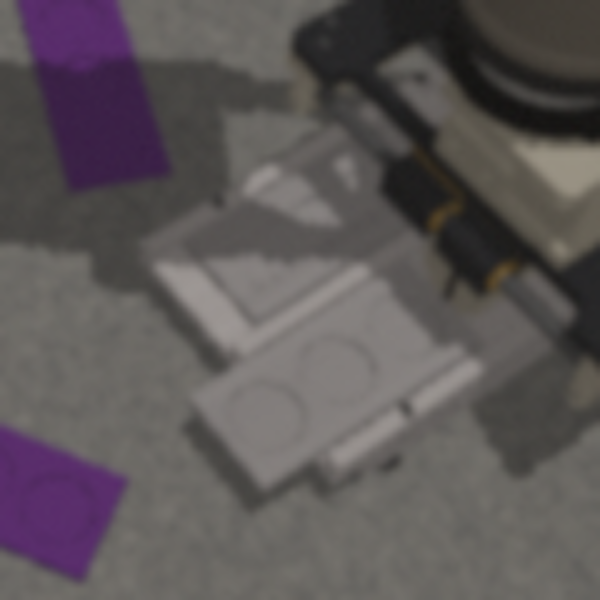

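Emit:
send_rows --motion '[[[-0.005,0,0,0],[-0.01,0,0,0],[-0.014,0,0,0],[-0.017,0,0,0],[-0.0185,0,0,0],[-0.0185,0,0,0]]]'

```text
time: 5.95
tool_pos: [0.5633, -0.2199, 0.0669]
tool_rot: [-1.572, -0.003, 0.076]
contact_force: [-0.6, 0.7, 0.1]
opening: 0.0005
```

```bash
python3 d.py .5638 -.2195 .067 .0765; python3 - <<'E'
from h import *
from cell import read_camera
s=read_camera("scene")
cv2.imwrite("pics/p5.png",cv2.resize(s["frame"][190:310,255:375,::-1],(600,600),interpolation=cv2.INTER_CUBIC))
E
```

```text
t 5.95 pos [ 0.5633 -0.2199  0.0669] yaw 0.0759 F [-0.6  0.7  0.1] open 0.0005
shift [ 0.0005 -0.0001  0.0004] twist -0.03
```

View pics/p5.png

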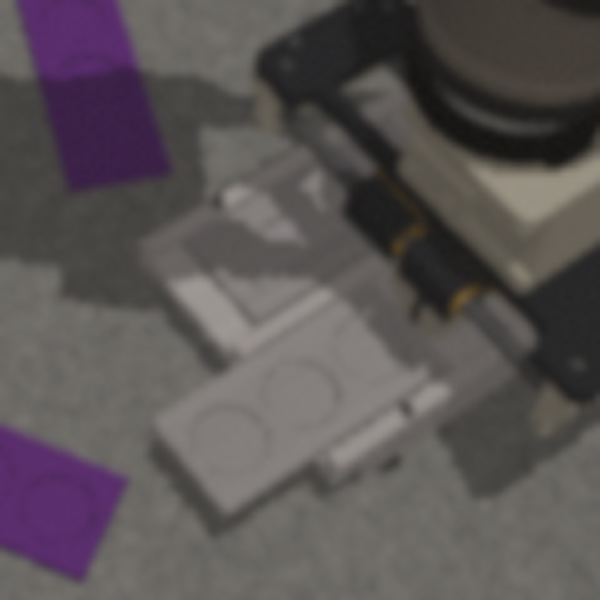

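The plate now overhangs, with its near corners at (155,422) and (222,515). I'll back off and rise.

Emit:
send_rows --motion '[[[0.006,0,0,0],[0.01,0,0,0],[0.01,-0.03,0,0],[0.01,-0.07,0,0],[0.01,-0.12,0,0],[-0.03,-0.13,0,0],[-0.07,-0.13,0,0],[-0.115,-0.13,0,0]]]' --gripper 0

```text
time: 6.8
tool_pos: [0.4481, -0.2286, 0.1972]
tool_rot: [-1.573, -0.004, 0.077]
contact_force: [-0.0, -1.3, -0.0]
opening: 0.0002
```

```bash
python3 - <<'E'
from nl import *
for a,z in (((155,422),.046),((222,515),.046)): print(loc(un(a,(255,190),5),z))
print(tf([.5685,-.188,.0765],[-.115,-.031,0]))
cv2.imwrite("pics/p6.png",cv2.resize(s["frame"][190:310,255:375,::-1],(600,600),interpolation=cv2.INTER_CUBIC))
cv2.imwrite("pics/p6t.png",cv2.resize(t["frame"][110:230,280:400,::-1],(600,600),interpolation=cv2.INTER_CUBIC))
E
python3 d.py .4562 -.2276 .197 .0765
```

```text
(np.float64(-0.13828219833099867), np.float64(-0.007621811952668929))
(np.float64(-0.14103050908989542), np.float64(-0.05536791589953194))
[[ 0.45620553 -0.22769826  0.        ]]
t 6.9 pos [ 0.4439 -0.2276  0.1962] yaw 0.0743 F [ 0.1 -0.2 -1.1] open 0.0006
shift [ 0.0123 -0.0008 -0.0009] twist -0.13
```

View pics/p6.png

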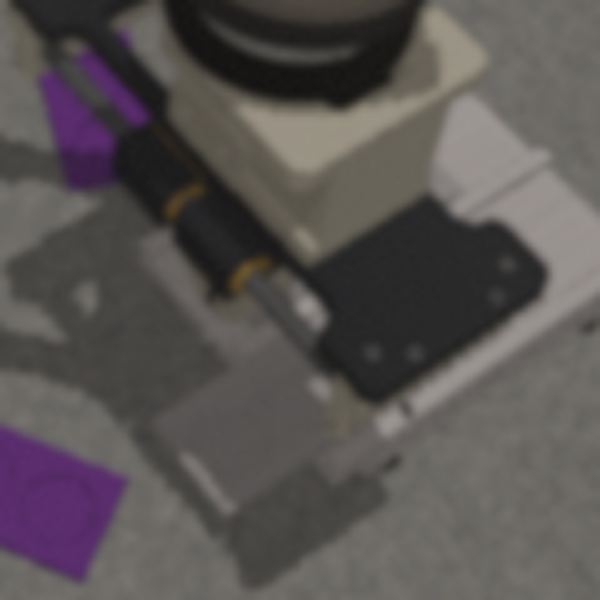

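View pics/p6t.png

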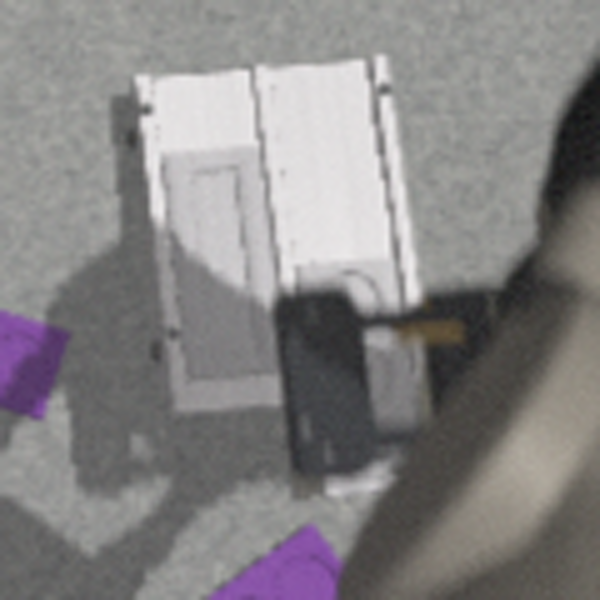

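Emit:
send_rows --motion '[[[0.014,0,0,0],[0.014,0,0,0],[0.014,0,0,0],[0.014,0,0,0],[0.014,0,0,0],[0.014,0.02,0,0],[0.014,0.04,0,0],[0.014,0.06,0,0]]]' --gripper 1

```text
time: 7.7
tool_pos: [0.458, -0.2265, 0.1356]
tool_rot: [-1.57, 0.001, 0.074]
contact_force: [0.3, -1.2, -0.0]
opening: 0.0596
```

```bash
python3 d.py .4582 -.2275 .066 .0765; python3 - <<'E'
from h import *
from cell import read_camera
s=read_camera("scene")
cv2.imwrite("pics/p7.png",cv2.resize(s["frame"][180:310,235:375,::-1],(700,650),interpolation=cv2.INTER_CUBIC))
E
```

```text
t 7.7 pos [ 0.458  -0.2265  0.1356] yaw 0.0745 F [ 0.3 -1.2 -0. ] open 0.0596
shift [ 0.0002  0.0696 -0.0011] twist -0.11
```

View pics/p7.png

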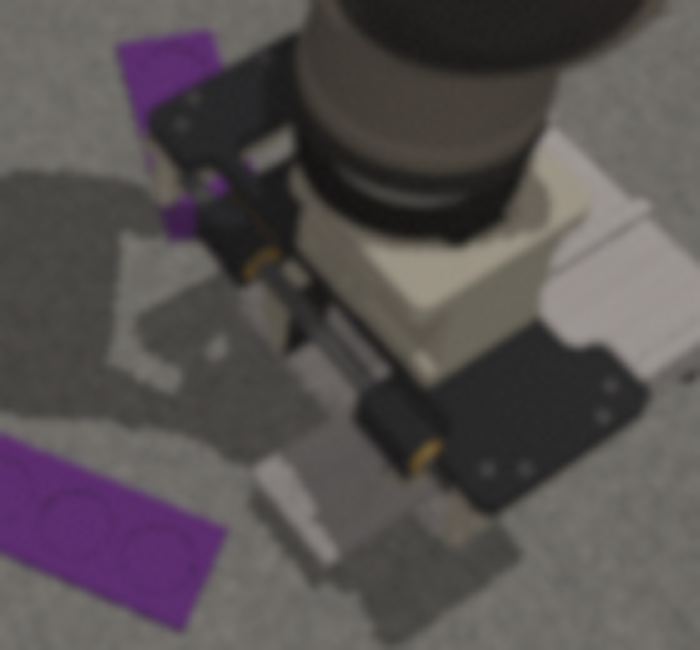

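Emit:
send_rows --motion '[[[0,0,-0.001,0],[0,0,-0.001,0],[0,0,-0.001,0],[0,0.01,-0.001,0],[0,0.02,-0.001,0],[0,0.03,-0.001,0],[0,0.04,-0.001,0],[0,0.045,-0.001,0]]]'

```text
time: 8.55
tool_pos: [0.4558, -0.2259, 0.086]
tool_rot: [-1.565, 0.007, 0.074]
contact_force: [0.1, 0.2, 0.5]
opening: 0.0918
```

```bash
python3 d.py .4582 -.2275 .066 .0765; python3 - <<'E'
from h import *
from cell import read_camera
s=read_camera("scene")
cv2.imwrite("pics/p8.png",cv2.resize(s["frame"][180:310,235:375,::-1],(700,650),interpolation=cv2.INTER_CUBIC))
E
```

```text
t 8.55 pos [ 0.4558 -0.2259  0.086 ] yaw 0.0744 F [0.1 0.2 0.5] open 0.0918
shift [ 0.0025  0.02   -0.0019] twist -0.12
```

View pics/p8.png

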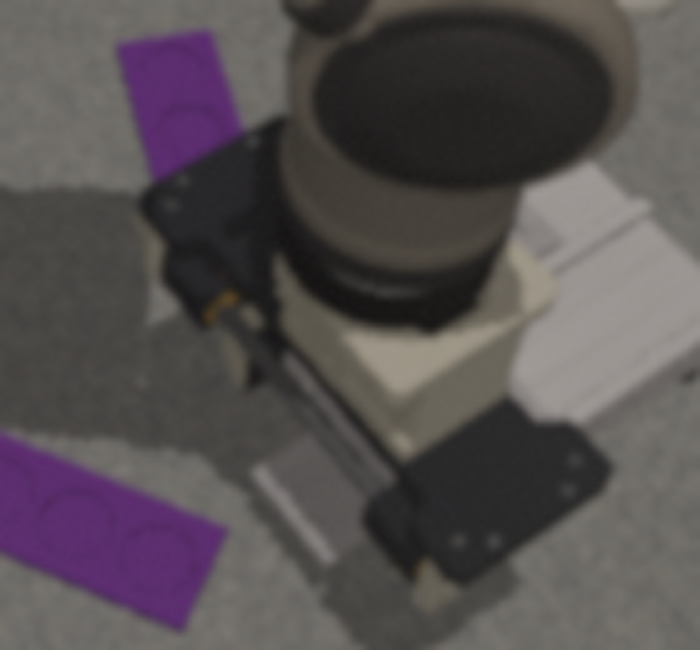

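The fingers straddle the plate end, whose edge runs from (255,470) to (330,560). I'll lower them.

Emit:
send_rows --motion '[[[0.0025,0.008,-0.002,-0.1],[0.0025,0.015,-0.002,-0.1],[0.0025,0.02,-0.002,-0.1],[0.0025,0.02,-0.002,-0.1],[0.0025,0.02,-0.002,-0.1]]]'

```text
time: 9.1
tool_pos: [0.4581, -0.2276, 0.0657]
tool_rot: [-1.564, 0.007, 0.076]
contact_force: [-0.2, 0.7, -0.2]
opening: 0.0918
```

```bash
python3 d.py .4582 -.2275 .066 .0765
```

```text
t 9.1 pos [ 0.4581 -0.2276  0.0657] yaw 0.0761 F [-0.2  0.7 -0.2] open 0.0918
shift [ 0.0001 -0.0003  0.0001] twist -0.03
```

Emit:
send_rows --motion '[[[0,0,0,0],[0,0,0,0],[0,0,0,0],[0,0,0,0],[0,0,0,0],[0,0,0,0],[0,0,0,0],[0,0,0,0]]]' --gripper 0.3 --grip_force 30

```text
time: 9.9
tool_pos: [0.4581, -0.2276, 0.0657]
tool_rot: [-1.564, 0.007, 0.076]
contact_force: [-0.4, -1.2, 1.1]
opening: 0.0492
```

```bash
python3 d.py .4582 -.2275 .066 .0765; python3 - <<'E'
from h import *
from cell import read_camera
s=read_camera("scene")
cv2.imwrite("pics/p9.png",cv2.resize(s["frame"][180:310,235:375,::-1],(700,650),interpolation=cv2.INTER_CUBIC))
E
```

```text
t 9.9 pos [ 0.4581 -0.2276  0.0657] yaw 0.0761 F [-0.4 -1.2  1.1] open 0.0492
shift [ 0.0001 -0.0003  0.0001] twist -0.02
```

View pics/p9.png

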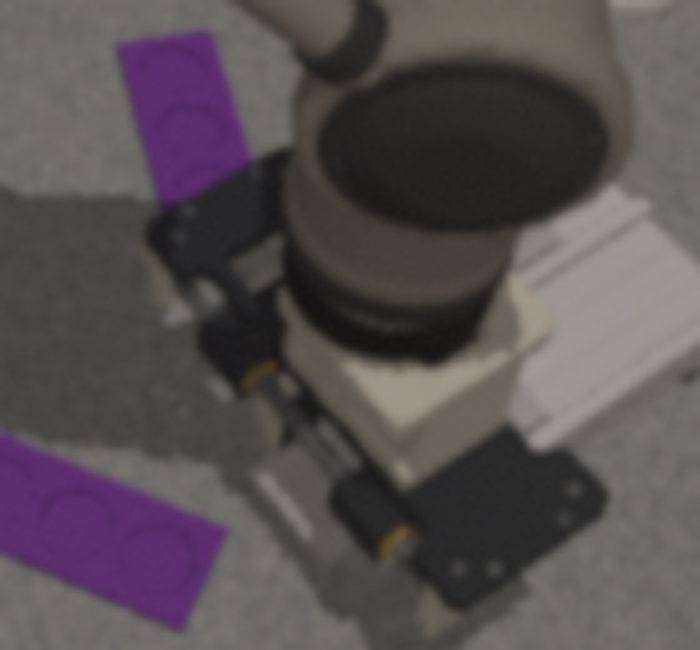

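The opening of 49.2 mm shows the plate is gripped. I'll lift gently.

Emit:
send_rows --motion '[[[0,0,0,0],[0,-0.004,0,0],[0,-0.012,0,0],[0,-0.024,0,0],[0,-0.04,0,0],[0,-0.06,0,0],[0,-0.085,0,0],[0,-0.1,0,0]]]' --grip_force 40

```text
time: 10.75
tool_pos: [0.4595, -0.2285, 0.1686]
tool_rot: [-1.567, 0.005, 0.076]
contact_force: [-0.5, 0.1, -0.8]
opening: 0.049
```

```bash
python3 d.py .4582 -.2275 .166 .0765; python3 - <<'E'
from h import *
from cell import read_camera
s=read_camera("scene");t=read_camera("top")
cv2.imwrite("pics/p10.png",np.hstack([cv2.resize(s["frame"][140:300,225:385,::-1],(400,400)),cv2.resize(t["frame"][90:250,250:410,::-1],(400,400))]))
E
```

```text
t 10.75 pos [ 0.4595 -0.2285  0.1686] yaw 0.0761 F [-0.5  0.1 -0.8] open 0.049
shift [-0.0012  0.0026  0.0011] twist -0.02
```

View pics/p10.png

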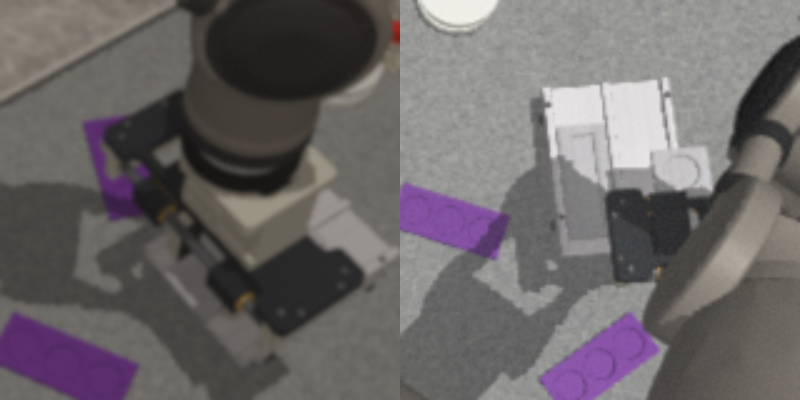

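```bash
python3 - <<'E'
from nl import *
for z in (.149,.13,.11): print(z,ray(t,(350.8,150),z),ray(t,(374,148.8),z))
print(uvcam(t,[.554,-.221,.149]))
print(tf([.5424,.2466,.127],[-.035,0,0]))
crop(t,330,130,390,190,10,"pics/p11.png")
E
python3 d.py .5077 .2422 .17 .127
```

```text
0.149 [ 0.55230497 -0.19878845  0.149     ] [ 0.55487985 -0.25159681  0.149     ]
0.13 [ 0.55797933 -0.20404976  0.13      ] [ 0.56061698 -0.2581453   0.13      ]
0.11 [ 0.56395235 -0.20958797  0.11      ] [ 0.56665606 -0.26503846  0.11      ]
[[360.54189076 149.2364545 ]]
[[0.50768188 0.24216694 0.        ]]
t 10.95 pos [ 0.4588 -0.2281  0.166 ] yaw 0.0761 F [ 1.3 -0.8  0.3] open 0.0496
shift [ 0.0845 -0.0018  0.4652] twist -2.92
```

View pics/p11.png

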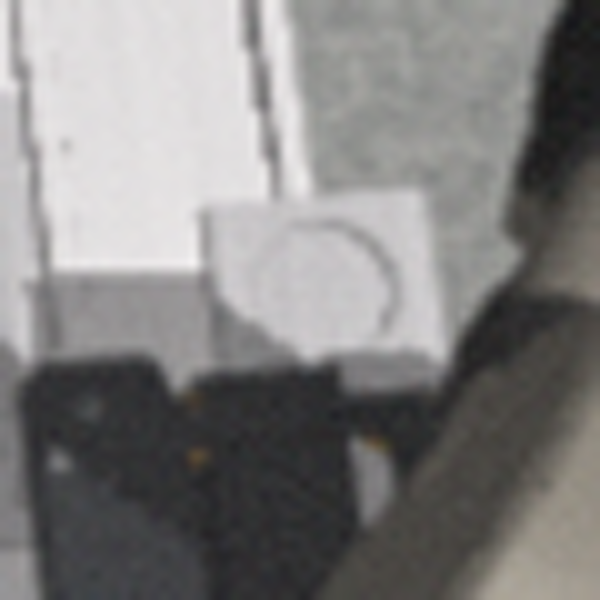

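The held plate is level and within about 1 mm of the predicted position: its far edge runs (207,205) to (423,190) in the crop. I'll carry it to the tray.

Emit:
send_rows --motion '[[[0.002,0,0.01,0],[0.006,0,0.03,0],[0.012,0,0.06,-0.4],[0.02,0,0.1,-0.8],[0.028,0,0.14,-1.2],[0.036,0,0.18,-1.6],[0.044,0,0.22,-2],[0.051,0,0.255,-2]]]'

```text
time: 11.75
tool_pos: [0.4894, 0.0327, 0.1663]
tool_rot: [-1.564, 0.009, 0.112]
contact_force: [0.9, -0.4, -1.2]
opening: 0.0492
```

```bash
python3 d.py .5077 .2422 .17 .127
```

```text
t 11.75 pos [0.4894 0.0327 0.1663] yaw 0.1118 F [ 0.9 -0.4 -1.2] open 0.0492
shift [ 0.0416 -0.0027  0.2062] twist -0.87
```

Emit:
send_rows --motion '[[[0.008,0,0.035,-0.4],[0.015,0,0.07,-0.8],[0.022,0,0.105,-0.87],[0.029,0,0.14,-0.87],[0.035,0,0.17,-0.87],[0.039,0,0.19,-0.87],[0.041,0,0.202,-0.87],[0.0416,0,0.2062,-0.87]]]'

```text
time: 12.55
tool_pos: [0.5069, 0.2433, 0.1665]
tool_rot: [-1.564, 0.01, 0.128]
contact_force: [-0.4, -1.0, -1.1]
opening: 0.0492
```

```bash
python3 d.py .5077 .2422 .17 .127;  python3 - <<'E'
from nl import *
cv2.imwrite("pics/p12.png",np.hstack([cv2.resize(s["frame"][60:220,140:300,::-1],(400,400)),cv2.resize(t["frame"][95:255,100:260,::-1],(400,400))]))
E
```

```text
t 12.55 pos [0.5069 0.2433 0.1665] yaw 0.1285 F [-0.4 -1.  -1.1] open 0.0492
shift [ 0.0006 -0.0036 -0.0012] twist 0.08
```

View pics/p12.png

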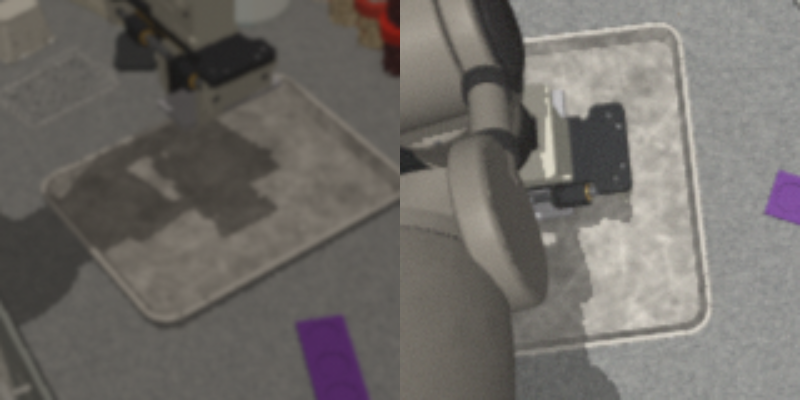

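Emit:
send_rows --motion '[[[0,0.01,-0.001,0],[0,0.03,-0.001,0],[0,0.055,-0.001,0],[0,0.08,-0.001,0],[0,0.1,-0.001,0],[0,0.115,-0.001,0],[0,0.12,-0.001,0],[0,0.12,-0.001,0]]]'

```text
time: 13.45
tool_pos: [0.5057, 0.2409, 0.0459]
tool_rot: [-1.565, 0.012, 0.126]
contact_force: [0.3, -0.3, -0.8]
opening: 0.0491
```

```bash
python3 d.py .5077 .2422 .029 .127;  python3 - <<'E'
from nl import *
cv2.imwrite("pics/p13.png",np.hstack([cv2.resize(s["frame"][60:220,140:300,::-1],(400,400)),cv2.resize(t["frame"][95:255,100:260,::-1],(400,400))]))
E
```

```text
t 13.45 pos [0.5057 0.2409 0.0459] yaw 0.1264 F [ 0.3 -0.3 -0.8] open 0.0491
shift [0.0023 0.0169 0.0009] twist -0.04
```

View pics/p13.png

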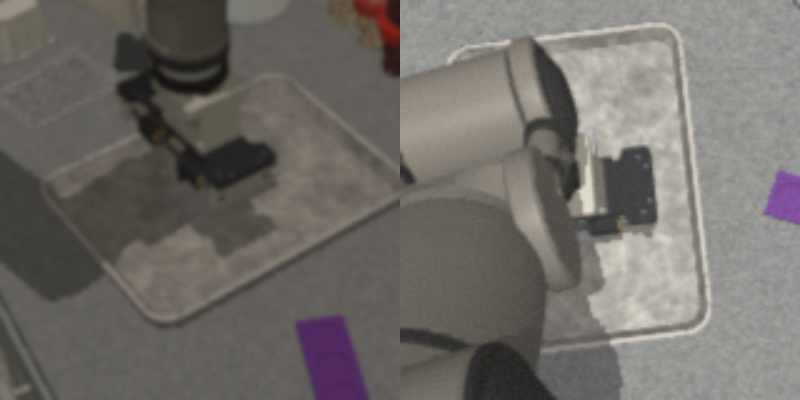

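Emit:
send_rows --motion '[[[0.002,0.005,0.001,0],[0.002,0.009,0.001,0],[0.002,0.012,0.001,0],[0.002,0.014,0.001,0],[0.002,0.015,0.001,0],[0.002,0.015,0.001,0]]]'

```text
time: 14.15
tool_pos: [0.5082, 0.2429, 0.0322]
tool_rot: [-1.564, 0.009, 0.127]
contact_force: [0.4, 1.0, 0.2]
opening: 0.0493
```

```bash
python3 d.py .5077 .2422 .028 .127
```

```text
t 14.15 pos [0.5082 0.2429 0.0322] yaw 0.1269 F [0.4 1.  0.2] open 0.0493
shift [-0.0005  0.0042 -0.0006] twist -0.01
```

Emit:
send_rows --motion '[[[0,0.001,0,0],[0,0.0018,0,0],[0,0.0025,0,0],[0,0.0032,0,0],[0,0.0038,0,0],[0,0.0038,0,0]]]'

```text
time: 14.75
tool_pos: [0.5081, 0.2429, 0.0283]
tool_rot: [-1.564, 0.009, 0.127]
contact_force: [0.6, 0.1, -0.6]
opening: 0.0494
```

Emit:
send_rows --motion '[[[0,0.0004,0,0],[0,0.0008,0,0],[0,0.001,0,0],[0,0.001,0,0]]]'

```text
time: 15.15
tool_pos: [0.5081, 0.2429, 0.0273]
tool_rot: [-1.564, 0.009, 0.127]
contact_force: [-0.1, 0.4, -0.4]
opening: 0.0493
```

Emit:
send_rows --motion '[[[0,0.0003,0,0],[0,0.0006,0,0],[0,0.0006,0,0],[0,0.0006,0,0]]]'

```text
time: 15.55
tool_pos: [0.5081, 0.2429, 0.0273]
tool_rot: [-1.564, 0.009, 0.127]
contact_force: [-1.3, -0.7, 5.5]
opening: 0.0488
```

```bash
python3 d.py .5077 .2422 .028 .127;python3 - <<'E'
from nl import *
crop(s,170,80,270,180,6,"pics/p14.png")
E
```

```text
t 15.55 pos [0.5081 0.2429 0.0273] yaw 0.1271 F [-1.3 -0.7  5.5] open 0.0488
shift [-0.0005 -0.0007 -0.0006] twist 0.0
```

View pics/p14.png

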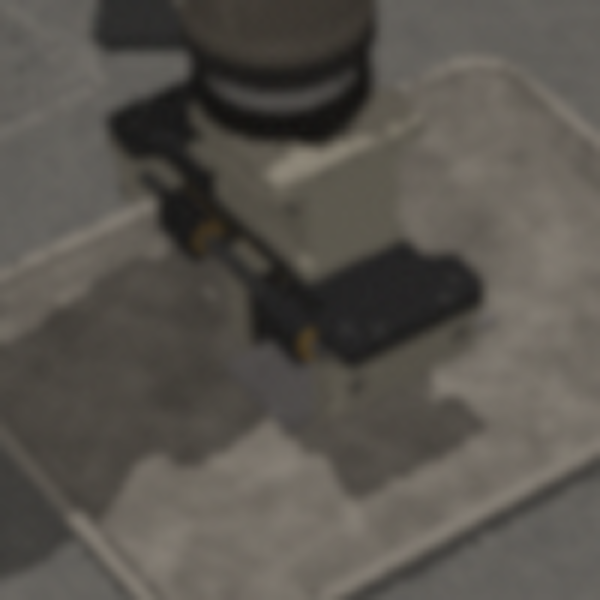

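The contact force is 5.5 N, so the plate is down. I'll release it.

Emit:
send_rows --motion '[[[0,0,0,0],[0,0,0,0],[0,0,0,0],[0,0,0,0],[0,0,0,0]]]' --gripper 0.72

```text
time: 16.15
tool_pos: [0.5081, 0.2429, 0.0272]
tool_rot: [-1.564, 0.009, 0.127]
contact_force: [-0.1, 0.2, 0.2]
opening: 0.066
```

Emit:
send_rows --motion '[[[0,-0.003,0,0],[0,-0.01,0,0],[0,-0.025,0,0],[0,-0.05,0,0],[0,-0.085,0,0],[0,-0.12,0,0],[0,-0.15,0,0],[0,-0.17,0,0]]]'

```text
time: 16.95
tool_pos: [0.5104, 0.2421, 0.2005]
tool_rot: [-1.563, 0.005, 0.127]
contact_force: [0.8, -0.2, -0.0]
opening: 0.0664
```

Emit:
send_rows --motion '[[[-0.03,-0.02,-0.04,0],[-0.06,-0.03,-0.08,0],[-0.08,-0.03,-0.13,0],[-0.09,-0.03,-0.18,0],[-0.1,-0.03,-0.23,0],[-0.1,-0.03,-0.28,0],[-0.1,-0.03,-0.3,0],[-0.1,-0.03,-0.3,0]]]'

```text
time: 17.75
tool_pos: [0.4496, -0.0717, 0.2294]
tool_rot: [-1.565, 0.004, 0.122]
contact_force: [-0.2, 0.1, 0.7]
opening: 0.0664
```

```bash
python3 d.py .4 -.05 .2 .127;python3 - <<'E'
from nl import *
crop(s,145,80,315,195,4,"pics/p15.png");crop(t,105,95,235,245,4,"pics/p16.png")
cv2.imwrite("pics/p17.png",t["frame"][:,:,::-1])
E
```

```text
t 17.75 pos [ 0.4496 -0.0717  0.2294] yaw 0.1223 F [-0.2  0.1  0.7] open 0.0664
shift [-0.0465  0.0297  0.0274] twist -0.27
```

View pics/p16.png

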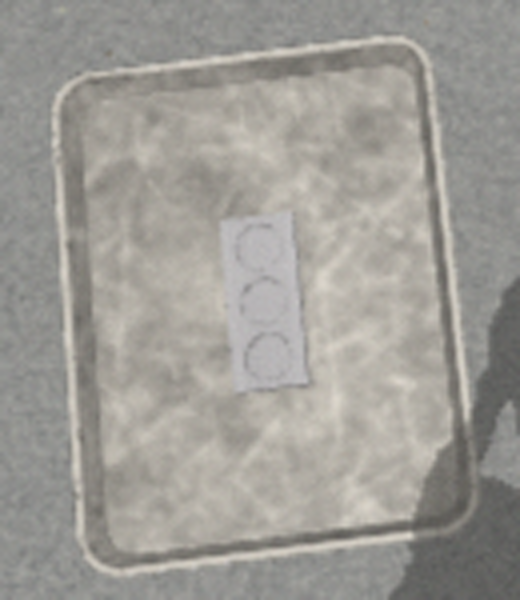

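View pics/p15.png

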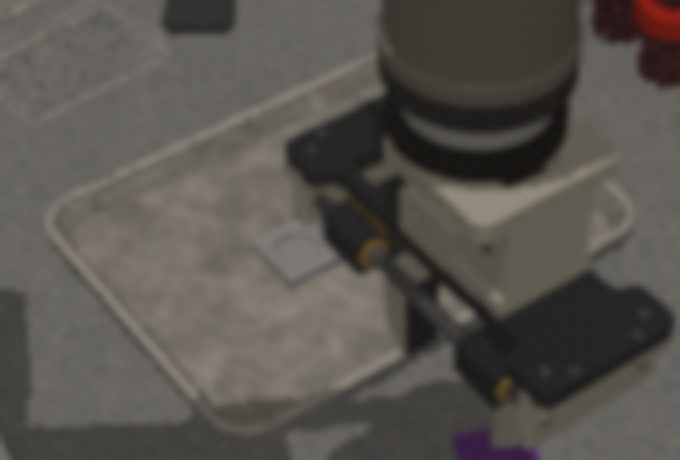

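View pics/p17.png

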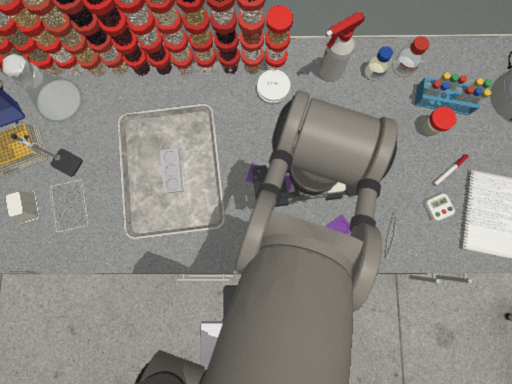

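The plate lies near the middle of the tray, wells up, at (265,301) in the top crop. I'll move the arm aside to check the final pose and the slot plate.

Emit:
send_rows --motion '[[[-0.03,-0.02,0.03,0],[-0.06,-0.02,0.08,0],[-0.09,-0.02,0.13,0],[-0.11,-0.02,0.18,0],[-0.13,-0.02,0.23,0],[-0.14,-0.02,0.28,0],[-0.15,-0.02,0.33,0],[-0.15,-0.02,0.37,0]]]'

```text
time: 18.65
tool_pos: [0.2546, 0.2669, 0.2532]
tool_rot: [-1.562, 0.004, 0.128]
contact_force: [2.5, 0.8, 0.4]
opening: 0.0665
```

Emit:
send_rows --motion '[[[-0.04,0,0.04,0],[-0.08,0,0.08,0],[-0.11,0,0.12,0],[-0.12,0,0.14,0],[-0.12,0,0.14,0],[-0.12,0,0.14,0],[-0.12,0,0.14,0]]]'

```text
time: 19.35
tool_pos: [0.1174, 0.3899, 0.2548]
tool_rot: [-1.563, 0.004, 0.128]
contact_force: [0.5, -0.0, -0.4]
opening: 0.0662
```

```bash
python3 d.py .4 -.05 .2 .127;python3 - <<'E'
from nl import *
crop(s,145,80,315,195,4,"pics/q1.png");crop(t,295,110,375,200,6,"pics/q2.png")
D=np.array([[.06,.025,.008],[.06,-.025,.008],[-.06,-.025,.008],[-.06,.025,.008]])
pt=un([(221,220),(291,211),(308,383),(236,391)],(105,95),4)
f=lambda p:(uvcam(t,tf(p,D))-pt).ravel()
q=least_squares(f,[.54,.25,.13]);print(q.x,f(q.x).round(1))
E
```

```text
t 19.35 pos [0.1174 0.3899 0.2548] yaw 0.1284 F [ 0.5 -0.  -0.4] open 0.0662
shift [ 0.2242  0.0502 -0.4729] twist 0.08
[0.54200624 0.24660307 0.12775457] [-0.4 -0.1  0.4 -0.2  0.3 -0.1 -0.4  0.4]
```

View pics/q1.png

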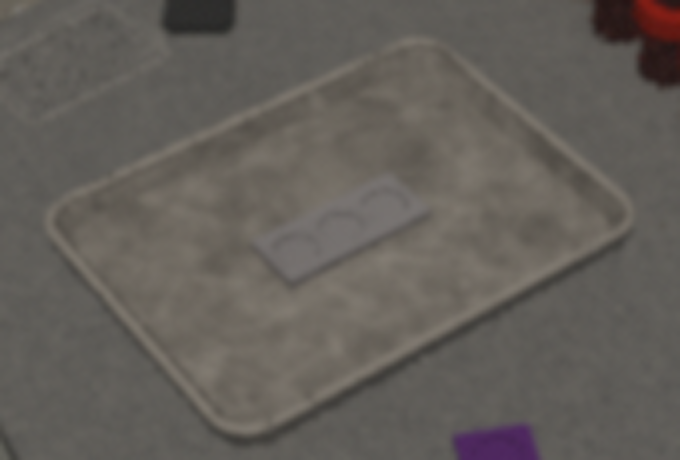

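View pics/q2.png

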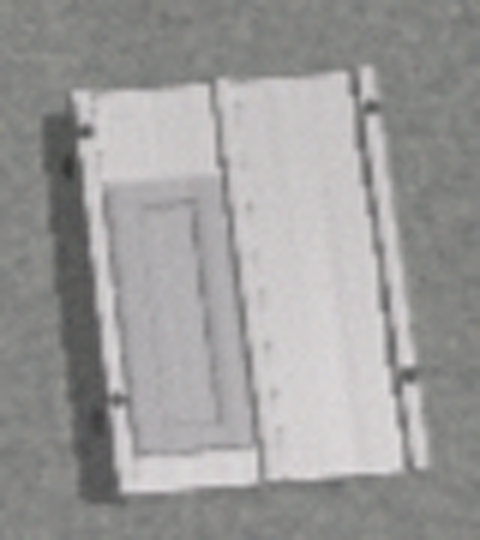

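The three-well plate lies at (0.542, 0.247) with yaw 0.128, against the tray at (0.542, 0.247) with yaw 0.127. The slot plate is unmoved, and the other lane is empty.

```bash
python3 -c "
from cell import hand_in
print(hand_in())"
```

```text
the job is handed in; nothing more can be done
None
```

The three-well plate is lying flat, wells up, in the middle of the steel tray and lengthways along it. I handed the job in just after 19.35 s, within the 58 s limit.

**What I did:** I pushed the plate's far end with the closed fingers until about 48 mm stuck out over the near end of the stand. I then gripped that end by its long sides at up to 40 N, lifted it, carried it to the tray and lowered it until it touched. The highest contact reading I saw was about 5.5 N, at touchdown, and I released it there.

**Last checks:**
- **Plate:** a fit on the top camera puts it within about 1 mm and 0.001 rad of the tray's fitted centre and direction. The scene view also shows it flat in the middle of the tray.
- **Slot plate:** it looks unmoved in its lane compared with the first picture.
- **Robot:** the arm is clear of everything, with no contact force above sensor noise.
- **Disagreements:** none failed. The tray's rim showed up to about 6 mm of mismatch in the fit, fairly even on opposite sides, so its centre should still be good to a few millimetres.

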